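# Pin a matching coupling plate into a three-clevis fixture

## Robot

A 6-joint arm with a two-finger parallel gripper is mounted at the origin on a cart in front of the work surface, level with it; the furniture and walls round the work are solid. World frame = base frame: x ahead of the robot, y to its left, z up, the work surface at z = 0. Lengths are in m, angles in rad, forces in N, time in s.
With the tool pointing down it reaches from about 0.375 to 0.925 m from the base axis. Payload 5.7 kg.
Tool frame: the origin (TCP) lies between the finger pads; the fingertips stand 17 mm ahead of it and the grasp point (between the pads) lies 2 mm behind it; z points along the fingers, y is the line along which they close (so a half turn about z gives the same grasp; the last joint's range is limited). The gripper opens to 85 mm and grips with 20 to 120 N. Pads are 22 mm wide; open, the fingers measure 114 mm over their backs; the gripper's body (76 mm by 85 mm) begins 54 mm behind the grasp point. The pads swing forward as they close: fully open they stand 13 mm farther back than shut.
Start: joints at [-1.342, 0.359, 1.51, -0, 1.272, -0.115], TCP at [0.202, -0.565, 0.248] pointing down, gripper open.
Joint ranges: [-2.97, 2.97], [-1.01, 2.36], [0.21, 2.38], [-0.96, 4.11], [0.2, 2.71], [-2.98, 2.98]. Speed limits (rad/s): [2.39, 2.39, 3.14, 3.14, 3.14, 3.14].

## Interface

Orientations are given as a rotation vector (axis times angle).
In Python, from plant import * gives the robot as it stands. The module is installed in compiled form; this text tells all that it offers.
- The arm moves only by the shell command python3 -m handwheel 'ROWS'. ROWS is JSON, a list of rows, each a list of 5 numbers: the shift along the tool's x, y, z in cm, then the turn about the tool's z in rad, then the opening, from 0 (shut) to 1 (fully open). A call has 1 to 5 rows; each row shifts and turns the commanded pose from where the row before left it, along the tool's axes as they then stand; what a row does not reach is not made up. A row lasts 1/8 s, in which the tool goes at most 62.5 mm and 10.7 degrees, less where a joint would pass 70% of its speed; a pose out of reach is approached as far as the arm can. A call is refused whole if a number of a shift passes 6.25 or a number of a turn 0.188, either way. A call with a gripper value outside its range is refused whole. The fingers move at their own pace and stop on an object; the grip force is fixed at half the most. Time passes only in rows, so rows that do not move let the fingers close. It gives the time, the measured TCP pose, the force, the opening and the grip force at its end, in the units of the state.
- state(): the state, without advancing time (a new reading comes with each control period).
- camera(name): name is "scene" or "side" or "wrist"; returns the picture (400x640x3 uint8, red, green, blue); there is no depth.
- camera_model(name): a dict with "fx", "fy", "cx", "cy" (pixels), "distortion" ([k1, k2, p1, p2, k3] as OpenCV has them; the pictures are not rectified), "position" and "attitude" of the camera in the world. Camera axes: x right, y down, z forward; pixel columns grow to the right and rows downward; lengths in m; the calibration is good to about 2 mm. A picture is of the moment at which its call begins: read the wrist's pose just before it. camera_model takes no time and is no camera call; for the wrist camera it gives the pose at the moment of the call.
- sign_off(): hands the job in; it is judged then, once.
The state is a dict: "time_s": time; "joints": joint angles; "qd": joint speeds; "effort": joint torques, N m; "tool_pos": TCP position; "eef_rot": TCP orientation; "force": force on the tool from outside, world axes, zero at the start; "wrist_torque": the same for the moment, N m; "opening": opening from 0.0 (shut) to 1.0 (fully open); "finger_force": force on a finger pad.
Only numpy, scipy, OpenCV 4.12 (cv2) and the standard library are available. Lean on these libraries where they do the work, as an engineer would, in place of code of your own. Each camera call takes 0.05 s, during which the arm holds its last target. There are 200 camera calls.

## Task

Find the loose coupling plate whose outline matches the sample lying on the pad at the left end of the pinning fixture, lay it in the pulled-out carriage, and push the carriage until the spring detent clicks and it is fully home between the clevis ears. Then put every pin from the rack, each into a clevis of its own, down through upper ear, plate and lower ear until its flange rests on the ear, and let go. Leave the sample, the glue bottle and the tape measure where they are.

Things in the scene. Friction and masses are not known exactly. Their poses are not given: they have to be found in the camera images.
- fixture: Pinning fixture on a grey base plate (300 x 188 mm, 10 thick), fixed; place and heading vary. Origin at bench level, own +x is the pushing direction (towards the robot's left), own y points to the robot, z up. At own x 45 mm stand three steel clevises (own y -48, 0, 48) carried by a dark web (x 83 to 95, up to z 70). Behind it, at x 132, a wooden pad (top z 45) carries the sample plate.
- hole_near (a point): Centre of the mouth of the clevis hole nearest to the robot (fixture y +48), on top of the upper ear, 70 mm above the bench; vertical axis, 15 mm diameter. Upper ear z 58 to 70 mm, 26 wide, its free end 16 mm before the hole; lower ear z 12 to 26, same hole line.
- hole_middle (a point): The same for the middle clevis (fixture y 0).
- hole_far (a point): The same for the clevis farthest from the robot (fixture y -48).
- carriage (a joint): Travel of the aluminium carriage, m: 0 fully out to the robot's right, 0.090 fully home, the plate's holes then on the clevis hole lines. Starts at 0 to 0.010. Slides with 1 N; from about 0.074 a spring roller at its far side resists with up to 8 N; past about 0.083 it snaps behind the cam and holds the carriage on its end stop with about 5 N.
- pocket (a point): Centre of the carriage's pocket floor, 32 mm above the bench; moves with the carriage; axes as the fixture's. Two ledges carry the plate's ends (|y| 62 to 76 mm), plate length along own y. Lips 23.5 mm either side in x and walls at |y| 76.5, vertical for 6 mm, then flared up to 44 mm above the bench. Between the ledges it is open, so fingers can straddle the plate's middle.
- push_tab (a point): Centre of the outer face of the carriage's upright push tab: 48 mm wide (y), 10 thick, from 26 to 68 mm above the bench, this point at 55 mm and 74 mm before the pocket's centre. Push it along the fixture's own +x.
- rack: Fixed wooden pin rack, 42 x 170 x 66 mm, long in own y, with three 15 mm square holes at own y = -56.5, 0, 56.5. Origin at the centre of its underside.
- pin_a: Steel clevis pin, upright in the rack (two or three of the three are present). Origin at the centre of its foot, z up. From the foot: 9 mm taper from 5 to 12 wide, shank 12 wide up to 58, flange 26 wide from 58 to 62, round grip 20 wide from 62 to 90. The foot is 8 mm above the bench in the rack, 12 when fully home in a clevis with the flange on the ear. 0.09 kg.
- pin_b: Steel clevis pin, upright in the rack (two or three of the three are present). Origin at the centre of its foot, z up. From the foot: 9 mm taper from 5 to 12 wide, shank 12 wide up to 58, flange 26 wide from 58 to 62, round grip 20 wide from 62 to 90. The foot is 8 mm above the bench in the rack, 12 when fully home in a clevis with the flange on the ear. 0.09 kg.
- pin_c: Steel clevis pin, upright in the rack (two or three of the three are present). Origin at the centre of its foot, z up. From the foot: 9 mm taper from 5 to 12 wide, shank 12 wide up to 58, flange 26 wide from 58 to 62, round grip 20 wide from 62 to 90. The foot is 8 mm above the bench in the rack, 12 when fully home in a clevis with the flange on the ear. 0.09 kg.
- plate_straight: Loose flat dark steel plate on the bench, 150 mm long (own y), 12 thick, 44 wide at the ends, three 16 mm through holes at own y -48, 0, 48. STRAIGHT outline: 44 wide all along. Alike after a half turn: it may lie either way round. Origin at the centre of its underside, z up. 0.16 kg.
- plate_waisted: Loose flat dark steel plate on the bench, 150 mm long (own y), 12 thick, 44 wide at the ends, three 16 mm through holes at own y -48, 0, 48. WAISTED outline: narrows to 28 wide over the middle 30 mm of its length. Alike after a half turn: it may lie either way round. Origin at the centre of its underside, z up. 0.16 kg.
- plate_lobed: Loose flat dark steel plate on the bench, 150 mm long (own y), 12 thick, 44 wide at the ends, three 16 mm through holes at own y -48, 0, 48. LOBED outline: a round lobe makes it 64 wide at the middle (radius 32). Alike after a half turn: it may lie either way round. Origin at the centre of its underside, z up. 0.16 kg.
- sample_straight: Sample plate lying between low strips on the wooden pad at the left end of the fixture; exactly one of the three samples is present. STRAIGHT outline: 44 wide all along. Same size as the loose plate of that outline, lying as the plate must lie in the carriage. Origin at the centre of its underside.
- sample_waisted: Sample plate lying between low strips on the wooden pad at the left end of the fixture; exactly one of the three samples is present. WAISTED outline: narrows to 28 wide over the middle 30 mm of its length. Same size as the loose plate of that outline, lying as the plate must lie in the carriage. Origin at the centre of its underside.
- sample_lobed: Sample plate lying between low strips on the wooden pad at the left end of the fixture; exactly one of the three samples is present. LOBED outline: a round lobe makes it 64 wide at the middle (radius 32). Same size as the loose plate of that outline, lying as the plate must lie in the carriage. Origin at the centre of its underside.
- glue_bottle: Bystander: glue bottle, 49 mm wide, 150 tall, standing; origin at its foot.
- tape_measure: Bystander: tape measure, 38 x 86 x 59 mm, standing on edge; origin at its foot.

How it is judged:
By the outcome, as a careful person would: the job done as asked, in the order asked, and still so for the second after the job is handed in, with the robot touching nothing.
Of sample_straight, sample_waisted, sample_lobed only 1 to 1 are there at a start; the rules pass over those that are not, and their reading is None.
Of pin_a, pin_b, pin_c only 2 to 3 are there at a start; the rules pass over those that are not, and their reading is None.
At some moment in a run one of plate_straight, plate_waisted, plate_lobed may be knocked a few centimetres aside while the robot is not near it.
It also fails if it takes over 208 s, if anything falls off the work surface, if the arm or the gripper's body presses on something with over 40 N, if the wrist force passes 120 N, or if a joint passes its speed limit or range.

## Working session

There is one attempt and no reset: what is moved stays moved. The work goes in short steps, Python scripts to look and compute and a shell command to move; the robot and the scene stay as the last step left them, time stands still between calls to the robot, and variables do not carry over. Pictures are saved under pics/ and viewed, at most 14 in all, crops included, and the job is handed in when it is done.

```bash
mkdir -p pics; cat > h.py <<'E'
from plant import *
import numpy as np, cv2
from scipy.spatial.transform import Rotation as R
def rotm(a):
    a=np.array(a,float)
    return a if a.shape==(3,3) else (R.from_rotvec(a).as_matrix() if a.size==3 else R.from_quat(a).as_matrix())
def ray(m,px):
    K=np.array([[m['fx'],0,m['cx']],[0,m['fy'],m['cy']],[0,0,1]]);
    u=cv2.undistortPoints(np.array(px,float).reshape(-1,1,2),K,np.array(m['distortion'],float)).reshape(-1,2)
    return np.array(m['position']),(rotm(m['attitude'])@np.c_[u,np.ones(len(u))].T).T
def plane(m,px,z):
    o,d=ray(m,px); return o+d*((z-o[2])/d[:,2])[:,None]
def proj(m,P):
    K=np.array([[m['fx'],0,m['cx']],[0,m['fy'],m['cy']],[0,0,1]]);A=rotm(m['attitude']).T
    return cv2.projectPoints((np.atleast_2d(P)-m['position'])@A.T,np.zeros(3),np.zeros(3),K,np.array(m['distortion'],float))[0].reshape(-1,2)
def snap(n,f):
    m=camera_model(n);im=camera(n);cv2.imwrite('pics/'+f+'.png',im[:,:,::-1]);return m,im
E
python3 - <<'E'
from h import *
for n in ['scene','side','wrist']:
    m,im=snap(n,n+'0');print(n,m)
print(state())
E
```

```text
scene {'fx': 415.70335110781093, 'fy': 415.70335110781093, 'cx': 327.6436637426307, 'cy': 199.2021101470607, 'distortion': array([0.01898509, 0.        , 0.        , 0.        , 0.        ]), 'position': array([-0.2711513 ,  0.78023044,  0.63237288]), 'attitude': array([-0.9797692 ,  2.15356228, -1.28832038])}
side {'fx': 517.8673612222751, 'fy': 517.8673612222751, 'cx': 317.1144783600461, 'cy': 200.33542643455414, 'distortion': array([-0.09205448,  0.        ,  0.        ,  0.        ,  0.        ]), 'position': array([ 1.01195987, -0.74719159,  1.45854349]), 'attitude': array([-2.46982507, -0.63763885,  0.2044843 ])}
wrist {'fx': 349.7002831157977, 'fy': 349.7002831157977, 'cx': 318.73977502848487, 'cy': 194.27231155132716, 'distortion': array([-0.04546567,  0.        ,  0.        ,  0.        ,  0.        ]), 'position': array([ 0.27035652, -0.54105864,  0.37253497]), 'attitude': array([ 2.36717556, -1.66722274, -0.24434814])}
{'time_s': 0.15, 'joints': array([-1.34212464e+00,  3.59315649e-01,  1.51115530e+00,  2.57490928e-06,
        1.27250271e+00, -1.15119345e-01]), 'qd': array([-0.00033237, -0.00297047, -0.00431085, -0.00011073,  0.00055483,
        0.00259802]), 'effort': array([ 1.19671763e-04, -5.28029501e+01, -2.78929353e+01, -2.78099296e-04,
        8.17173306e-03,  1.38715680e-05]), 'tool_pos': array([ 0.20210783, -0.56442345,  0.24767177]), 'eef_rot': array([-3.09393443e+00, -5.37133120e-01,  1.19185942e-04]), 'force': array([ 0.09711027,  0.0473389 , -0.82432975]), 'wrist_torque': array([-0.01387469,  0.00068562,  0.04431281]), 'finger_force': 0.0, 'opening': 0.99934833240132}
```

View pics/scene0.png

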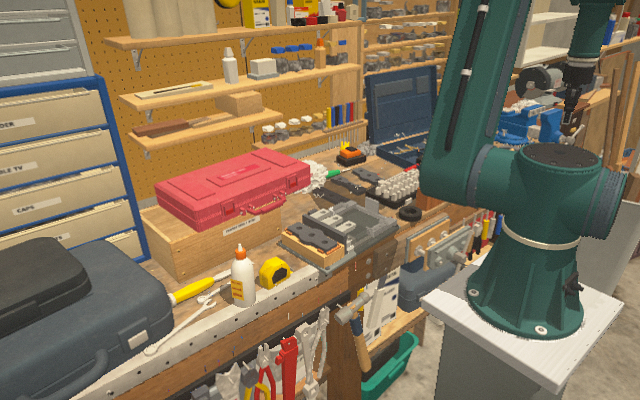

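View pics/side0.png

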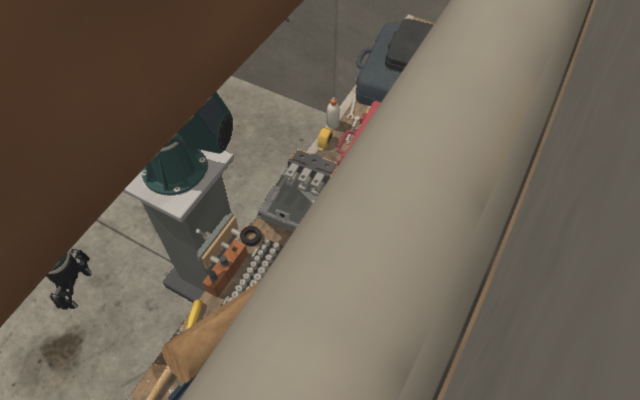

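```bash
python3 - <<'E'
import cv2
a=cv2.imread('pics/scene0.png')[140:280,270:440];cv2.imwrite('pics/c1.png',cv2.resize(a,None,fx=4.2,fy=4.2,interpolation=3))
a=cv2.imread('pics/side0.png')[140:340,190:350];cv2.imwrite('pics/c2.png',cv2.resize(a,None,fx=3,fy=3,interpolation=3))
E
```

```text
(no output)
```

View pics/c1.png

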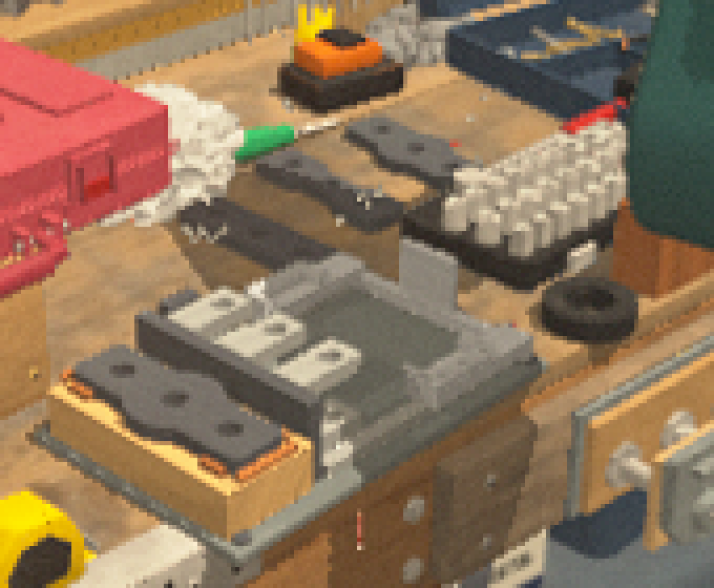

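View pics/c2.png

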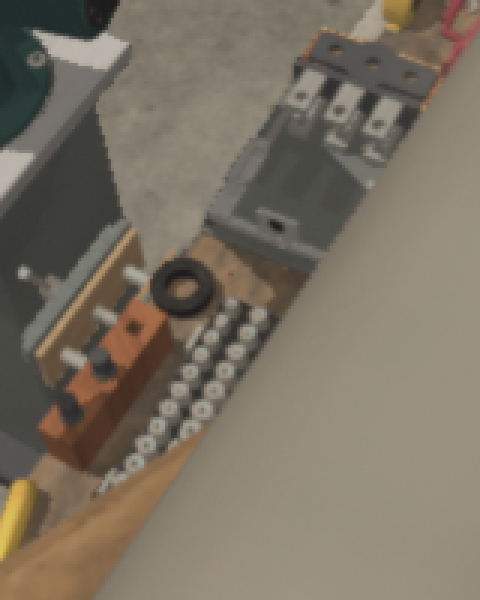

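Scene: the sample (crop ~(175,398)) is lobed. The loose plates behind the fixture are straight, waisted and, farthest, lobed at crop ~(412,148). Side: the orange rack holds two dark pins, at crop (70,405) and (101,362); the hole at (134,327) is empty.

```bash
python3 - <<'E'
from h import *
m=camera_model('scene');s=camera_model('side')
c=lambda p:np.array(p)/4.2+[270,140]
d=lambda p:np.array(p)/3+[190,140]
print('clevis scene',plane(m,c([[225,303],[278,328],[330,357]]),.07).round(3))
print('clevis side',plane(s,d([[309,95],[344,112],[381,127]]),.07).round(3))
print('sample',plane(m,c([[122,370],[175,398],[232,430]]),.057).round(3),plane(s,d([[336,48],[373,63],[409,77]]),.057).round(3))
print('lobed',plane(m,c([[382,132],[412,148]]),.012).round(3))
print('pins',plane(s,d([[70,400],[101,357]]),.098).round(3),plane(s,d([[134,327]]),.066).round(3))
print('tab',plane(s,d([[277,220]]),.068).round(3))
print(R.from_rotvec(state()['eef_rot']).as_matrix().round(2), rotm(camera_model('wrist')['attitude']).round(2))
E
```

```text
clevis scene [[0.494 0.151 0.07 ]
 [0.447 0.147 0.07 ]
 [0.399 0.147 0.07 ]]
clevis side [[0.413 0.151 0.07 ]
 [0.46  0.149 0.07 ]
 [0.506 0.15  0.07 ]]
sample [[0.49  0.239 0.057]
 [0.443 0.235 0.057]
 [0.393 0.231 0.057]] [[0.4   0.234 0.057]
 [0.449 0.235 0.057]
 [0.495 0.237 0.057]]
lobed [[ 0.712 -0.208  0.012]
 [ 0.671 -0.204  0.012]]
pins [[ 0.411 -0.303  0.098]
 [ 0.411 -0.249  0.098]] [[ 0.407 -0.192  0.066]]
tab [[ 0.468 -0.01   0.068]]
[[ 0.94  0.34 -0.  ]
 [ 0.34 -0.94  0.  ]
 [ 0.   -0.   -1.  ]] [[ 0.34 -0.9  -0.27]
 [-0.94 -0.32 -0.1 ]
 [-0.    0.29 -0.96]]
```

```bash
python3 -m handwheel '[[0,0,0,0.172,1],[0,0,0,0.172,1],[4.3,-3.6,0,0,1],[4.3,-3.6,0,0,1],[4.3,-3.6,0,0,1]]'; python3 -m handwheel '[[4.3,-3.6,0,0,1],[4.3,-3.6,0,0,1],[4.3,-3.6,0,0,1],[4.3,-3.6,0,0,1],[4.3,-3.6,0,0,1]]';python3 -m handwheel '[[4.3,-3.6,0,0,1],[4.3,-3.6,0,0,1],[0,0,0,0,1],[0,0,0,0,1]]'
python3 - <<'E'
from h import *
print(state()['tool_pos'],state()['eef_rot']);snap('wrist','w1')
E
```

```text
time_s: 0.78
tool_pos: [0.3321, -0.4557, 0.248]
eef_rot: [-3.141, 0.002, 0.0]
force: [1.0, -0.7, -0.2]
opening: 0.997
finger_force: 0.0
time_s: 1.4
tool_pos: [0.5474, -0.2755, 0.2481]
eef_rot: [-3.141, 0.0, 0.0]
force: [0.5, -1.0, -0.3]
opening: 0.997
finger_force: 0.0
time_s: 1.9
tool_pos: [0.6316, -0.2049, 0.2477]
eef_rot: [-3.142, -0.001, 0.003]
force: [0.4, 0.2, 0.1]
opening: 1.004
finger_force: 0.0
[ 0.63163739 -0.20489429  0.24769778] [-3.14154030e+00 -9.35872450e-04  2.62168991e-03]
```

View pics/w1.png

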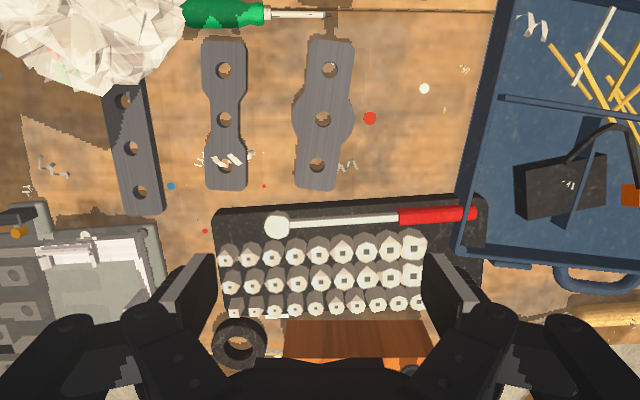

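The wrist view shows the lobed plate with holes at (330,69), (323,119) and (317,164). The waisted plate is left of it, the straight one farther left.

```bash
python3 - <<'E'
from h import *
m=camera_model('wrist');im=cv2.imread('pics/w1.png')
P=plane(m,[[330,69],[323,119],[317,164]],.012);print(P.round(4))
roi=im[20:200,280:365].copy();hsv=cv2.cvtColor(roi,cv2.COLOR_BGR2HSV)
k=(hsv[:,:,1]<70)&(hsv[:,:,2]<150)
k=cv2.morphologyEx(k.astype(np.uint8),cv2.MORPH_OPEN,np.ones((3,3)))
n=max(cv2.findContours(k,cv2.RETR_EXTERNAL,2)[0],key=cv2.contourArea)
r=plane(m,n.reshape(-1,2)+[280,20],.012);print(cv2.minAreaRect((r[:,:2]*1000).astype(np.float32)))
o=m['position'];print(o)
E
```

```text
[[ 0.7237 -0.2179  0.012 ]
 [ 0.6755 -0.2111  0.012 ]
 [ 0.6291 -0.2049  0.012 ]]
((675.9119262695312, -211.2081298828125), (63.00313186645508, 150.5560760498047), 88.77765655517578)
[ 0.70392464 -0.20650153  0.37276365]
```

```bash
python3 -m handwheel '[[4.4,0.6,3,0,1],[0,0,5,0.137,1],[0,0,5,0,1],[0,0,5,0,1],[0,0,2,0,1]]';python3 -m handwheel '[[0,0,1,0,1],[0,0,1,0,1],[0,0,0.6,0,1],[0,0,0,0,1]]'
python3 - <<'E'
from h import *
print(state()['tool_pos'],state()['eef_rot']);snap('wrist','w2')
E
```

```text
time_s: 2.58
tool_pos: [0.673, -0.2115, 0.0452]
eef_rot: [-3.132, 0.218, 0.009]
force: [-0.6, -0.1, 1.0]
opening: 1.001
finger_force: 0.0
time_s: 3.08
tool_pos: [0.6766, -0.211, 0.0228]
eef_rot: [3.134, -0.215, 0.001]
force: [0.2, 0.6, 0.6]
opening: 0.998
finger_force: 0.0
[ 0.67659962 -0.21096533  0.02278684] [ 3.13408998e+00 -2.15085533e-01  9.62717649e-04]
```

View pics/w2.png

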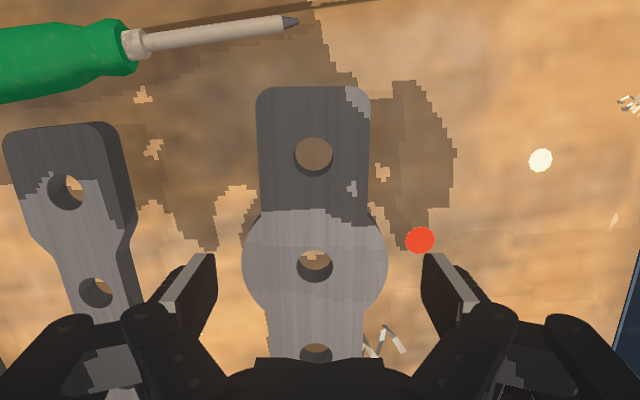

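The plate is upright in the image, hole at (316,265), between the pads at 215 and 425, so it is aligned.

```bash
python3 -m handwheel '[[0,0,0.4,0,1],[0,0,0.4,0,1],[0,0,0,0,1]]';python3 -m handwheel '[[0,0,0,0,0.8],[0,0,0,0,0.8],[0,0,0,0,0.7],[0,0,0,0,0.5],[0,0,0,0,0.5]]';python3 -m handwheel '[[0,0,0,0,0.4],[0,0,0,0,0.4],[0,0,0,0,0.4]]'
```

```text
time_s: 3.5
tool_pos: [0.676, -0.2108, 0.0138]
eef_rot: [-3.134, 0.215, 0.001]
force: [0.7, -0.2, 0.4]
opening: 1.003
finger_force: 0.0
time_s: 4.12
tool_pos: [0.6767, -0.211, 0.0151]
eef_rot: [3.134, -0.215, 0.002]
force: [-1.0, 0.4, 5.8]
opening: 0.726
finger_force: 65.9
time_s: 4.5
tool_pos: [0.6767, -0.2111, 0.0151]
eef_rot: [3.134, -0.215, 0.001]
force: [-1.0, 1.6, 6.2]
opening: 0.725
finger_force: 65.9
```

```bash
python3 -m handwheel '[[0,0,-1,0,0.4],[0,0,-4.5,0,0.4],[0,0,-6,0,0.4],[0,0,-6,0,0.4],[0,0,-6,-0.137,0.4]]';python3 -m handwheel '[[-4,-4,0,0,0.4],[-4,-4,0,0,0.4],[-4,-4,0,0,0.4],[-4,-4,0,0,0.4],[-4,-4,0,0,0.4]]';python3 -m handwheel '[[-4,-4,0,0,0.4],[-4,-4,0,0,0.4],[0,0,0,0,0.4],[0,0,0,0,0.4]]'
python3 - <<'E'
from h import *
print(state()['tool_pos'],state()['eef_rot']);snap('wrist','w3')
E
```

```text
time_s: 5.12
tool_pos: [0.6758, -0.2109, 0.2513]
eef_rot: [-3.141, -0.004, 0.0]
force: [0.2, -0.7, -1.2]
opening: 0.723
finger_force: 66.0
time_s: 5.75
tool_pos: [0.4747, -0.0098, 0.2495]
eef_rot: [-3.141, 0.001, -0.0]
force: [0.9, 0.8, -1.1]
opening: 0.726
finger_force: 66.0
time_s: 6.25
tool_pos: [0.3969, 0.069, 0.2499]
eef_rot: [3.141, 0.001, 0.003]
force: [-1.4, -0.3, -1.6]
opening: 0.725
finger_force: 66.0
[0.39690965 0.06904001 0.24986401] [3.14130368e+00 1.20301989e-03 2.79667820e-03]
```

View pics/w3.png

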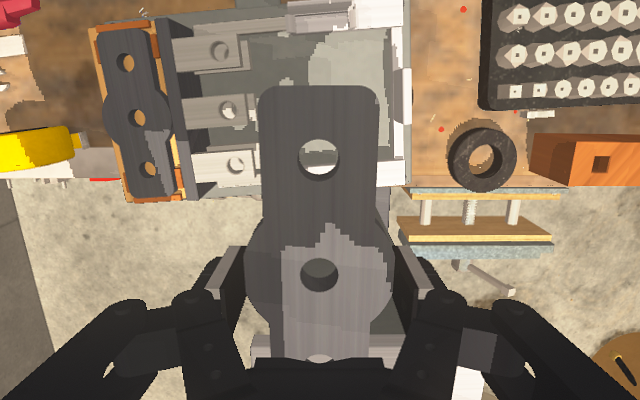

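Clevis holes at ~(222,50), (228,109) and (236,161). The held plate hides the carriage's middle, and the tab is near (402,85). I'll zoom in.

```bash
python3 - <<'E'
from h import *
m=camera_model('wrist');im=cv2.imread('pics/w3.png')
P=plane(m,[[222,50],[228,109],[236,161]],.07);print(P.round(4))
c=(P[0]+P[2])/2;d=P[0]-P[2];d/=np.linalg.norm(d);print(np.arctan2(d[1],d[0]))
print('plate hole',plane(m,[[319,157],[319,273]],.25))
cv2.imwrite('pics/c3.png',cv2.resize(im[0:205,165:425],None,fx=2.9,fy=2.9,interpolation=3))
E
```

```text
[[0.5026 0.1465 0.07  ]
 [0.4553 0.1447 0.07  ]
 [0.4102 0.1408 0.07  ]]
0.062233751675968584
plate hole [[0.44673794 0.06749943 0.25      ]
 [0.39983495 0.06751726 0.25      ]]
```

View pics/c3.png

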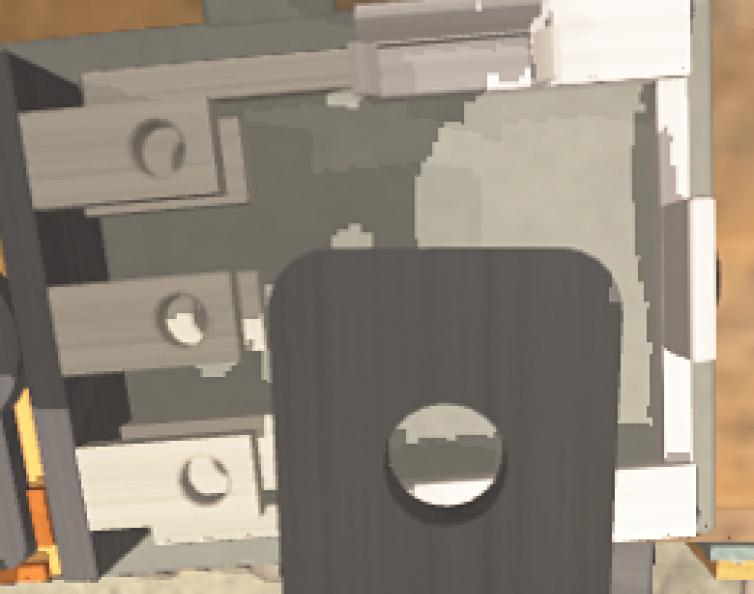

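```bash
python3 - <<'E'
from h import *
# wrist unchanged since picture
m=camera_model('wrist');c=lambda p:np.array(p)/2.9+[165,0]
H=plane(m,c([[159,149],[184,320],[206,478]]),.07);print(H.round(4))
d=H[0]-H[2];yaw=np.arctan2(d[1],d[0]);mid=H.mean(0);print('yaw',yaw,'mid',mid)
T=plane(m,c([[715,198],[715,360]]),.068);print(T)
ey=np.array([-np.cos(yaw),-np.sin(yaw)]);ex=np.array([-np.sin(yaw),np.cos(yaw)])
E=plane(m,c([[357,0],[690,78]]),.044)
t=T.mean(0)[:2];x=(t-mid[:2])@ex;print('tab along',x,'lateral',(t-mid[:2])@ey,'carriage q',x+.164)
q=x+.164
pk=mid[:2]+ex*(q-.09);print('pocket',pk)
print((T[:,:2]-mid[:2])@ex)
E
```

```text
[[0.5016 0.1484 0.07  ]
 [0.4542 0.1444 0.07  ]
 [0.4068 0.141  0.07  ]]
yaw 0.07815494123708791 mid [0.45418551 0.14458893 0.07      ]
[[ 0.48837889 -0.01009635  0.068     ]
 [ 0.44226161 -0.01323536  0.068     ]]
tab along -0.1566471571841241 lateral 0.001098906314180307 carriage q 0.007352842815875921
pocket [0.46063822 0.06219406]
[-0.15688276 -0.15641156]
```

```bash
python3 -m handwheel '[[3.2,0.3,0,0,0.4],[3.1,0.3,4,0,0.4],[0,0,5,-0.075,0.4],[0,0,5,0,0.4],[0,0,2.6,0,0.4]]';python3 -m handwheel '[[0,0,0,0,0.4],[0,0,0,0,0.4]]'
python3 - <<'E'
from h import *
print(state()['tool_pos'],state()['eef_rot']);snap('wrist','w4')
E
```

```text
time_s: 6.92
tool_pos: [0.4593, 0.0619, 0.0807]
eef_rot: [-3.139, -0.115, 0.005]
force: [-0.7, 0.2, -0.9]
opening: 0.725
finger_force: 66.0
time_s: 7.18
tool_pos: [0.4608, 0.0625, 0.084]
eef_rot: [3.139, 0.116, 0.002]
force: [-0.0, -0.0, -1.3]
opening: 0.725
finger_force: 66.0
[0.46082053 0.06250969 0.08397037] [3.13942068e+00 1.15939079e-01 2.15730349e-03]
```

View pics/w4.png

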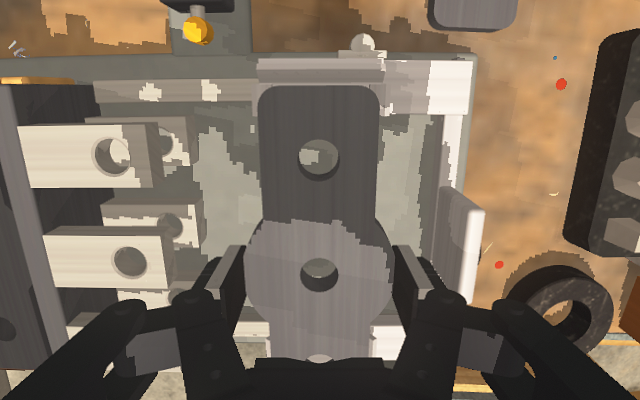

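Plate over the pocket; clevis holes at (112,155) and (131,261), tab's top outer edge from about (485,209) to (473,303).

```bash
python3 - <<'E'
from h import *
m=camera_model('wrist')
H=plane(m,[[112,155],[131,261]],.07);print(H.round(4));d=H[0]-H[1];print('yaw',np.arctan2(d[1],d[0]),np.linalg.norm(d))
P=plane(m,[[319,160],[319.5,275]],.081);print(P.round(4))
T=plane(m,[[485,209],[473,303]],.068);print(T.round(4))
yaw=.074;ex=np.array([-np.sin(yaw),np.cos(yaw)]);ey=np.array([-np.cos(yaw),-np.sin(yaw)])
mid=H[1,:2];t=T.mean(0)[:2]
print((t-mid)@ex,(t-mid)@ey); print('pocket via tab',t+.074*ex,' plate rel tab',(P[1,:2]-t)@ex,(P[1,:2]-mid)@ey)
E
```

```text
[[0.5024 0.1495 0.07  ]
 [0.4546 0.1455 0.07  ]]
yaw 0.08457413510958832 0.04793182811561045
[[0.5084 0.065  0.081 ]
 [0.4605 0.0613 0.081 ]]
[[ 0.4899 -0.0083  0.068 ]
 [ 0.4433 -0.0128  0.068 ]]
-0.15646087309054627 -0.00040338654477597817
pocket via tab [0.46112801 0.06324707]  plate rel tab 0.07205676499452948 0.00035543896710294506
```

```bash
python3 -m handwheel '[[0,-0.15,1,-0.007,0.4],[0,0,1,0,0.4],[0,0,0.6,0,0.4],[0,0,0.5,0,0.4],[0,0,0,0,0.4]]';python3 -m handwheel '[[0,0,0.3,0,0.4],[0,0,0.3,0,0.4],[0,0,0,0,0.4]]'
```

```text
time_s: 7.85
tool_pos: [0.4592, 0.0645, 0.0521]
eef_rot: [-3.139, -0.129, 0.001]
force: [-2.3, -1.1, 1.2]
opening: 0.722
finger_force: 66.3
time_s: 8.22
tool_pos: [0.4595, 0.0646, 0.047]
eef_rot: [3.139, 0.129, 0.001]
force: [-2.1, -1.6, 10.0]
opening: 0.723
finger_force: 67.2
```

```bash
python3 -m handwheel '[[0,0,0,0,0.85],[0,0,0,0,0.85],[0,0,-1,0,0.85],[0,0,-4,0,0.85],[0,0,-5,0,0.85]]';python3 -m handwheel '[[-3,0,-5,0,0.6],[-3,0,0,0,0],[0,0,0,0,0],[0,0,0,0,0]]'
python3 - <<'E'
from h import *
print(state()['tool_pos'],state()['eef_rot']);snap('wrist','w5')
E
```

```text
time_s: 8.85
tool_pos: [0.4583, 0.0646, 0.1471]
eef_rot: [-3.139, -0.128, 0.004]
force: [1.2, -0.7, 0.4]
opening: 0.852
finger_force: 0.0
time_s: 9.35
tool_pos: [0.4001, 0.0597, 0.1967]
eef_rot: [-3.139, -0.128, -0.002]
force: [1.0, 0.3, -0.7]
opening: 0.006
finger_force: 0.0
[0.40006113 0.05969998 0.19669161] [-3.13890481e+00 -1.28431051e-01 -2.07555381e-03]
```

View pics/w5.png

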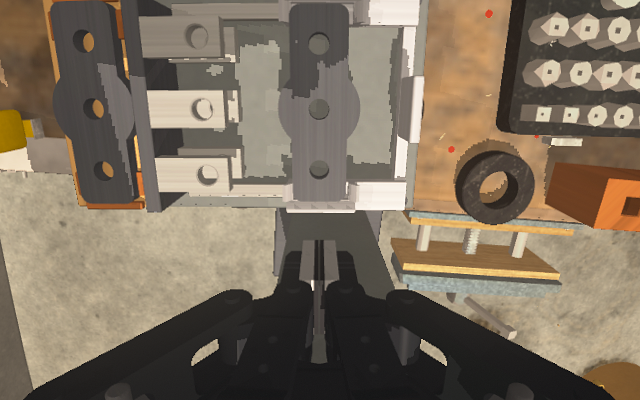

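```bash
python3 -m handwheel '[[2,4,0,0,0],[2,4,0,0,0],[2,4,3.5,0,0],[0,0,5,0,0],[0,0,4,0,0]]';python3 -m handwheel '[[0,0,2,0,0],[0,0,0,0,0],[0,-1,0,0,0],[0,-0.5,0,0,0],[0,0,0,0,0]]'
python3 - <<'E'
from h import *
snap('scene','s1');a=cv2.imread('pics/s1.png')[140:280,270:440];cv2.imwrite('pics/c4.png',cv2.resize(a,None,fx=3.5,fy=3.5,interpolation=3))
E
```

```text
time_s: 10.02
tool_pos: [0.4699, -0.0558, 0.0691]
eef_rot: [-3.139, -0.126, 0.001]
force: [-0.6, 0.1, -0.6]
opening: -0.001
finger_force: 0.0
time_s: 10.65
tool_pos: [0.4683, -0.0395, 0.0522]
eef_rot: [3.139, 0.13, 0.002]
force: [-0.3, -0.4, -0.2]
opening: -0.001
finger_force: 0.0
```

View pics/c4.png

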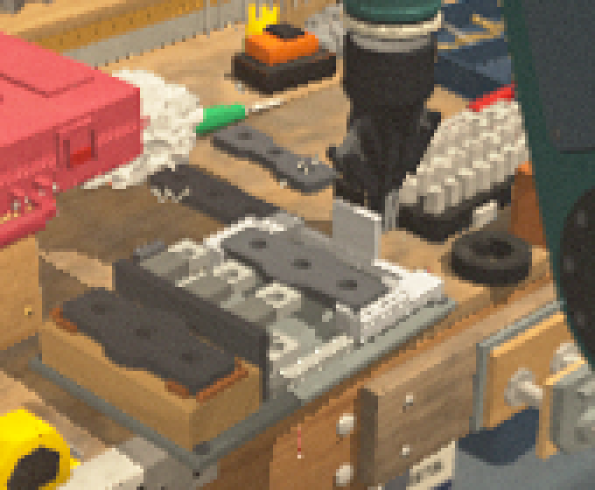

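The plate sits flush in the carriage and the fingers stand behind the tab. Pushing.

```bash
python3 -m handwheel '[[0,-1,0,0,0],[0,-1,0,0,0],[0,-1.2,0,0,0],[0,-1.5,0,0,0],[0,-1.5,0,0,0]]';python3 -m handwheel '[[0,-1,0,0,0],[0,-0.8,0,0,0],[0,-0.6,0,0,0],[0,-0.6,0,0,0],[0,0,0,0,0]]'
```

```text
time_s: 11.32
tool_pos: [0.463, 0.0228, 0.0514]
eef_rot: [-3.139, -0.129, -0.001]
force: [1.0, -1.2, 0.2]
opening: -0.001
finger_force: 0.7
time_s: 11.95
tool_pos: [0.4599, 0.0517, 0.0512]
eef_rot: [-3.139, -0.128, 0.001]
force: [-0.6, -0.1, -0.7]
opening: -0.002
finger_force: 0.0
```

```bash
python3 -m handwheel '[[0,-0.3,0,0,0],[0,-0.3,0,0,0],[0,0,0,0,0]]';python3 -m handwheel '[[0,-0.3,0,0,0],[0,0,0,0,0]]';python3 -m handwheel '[[0,-0.3,0,0,0],[0,0,0,0,0]]'
```

```text
time_s: 12.32
tool_pos: [0.4596, 0.058, 0.0513]
eef_rot: [-3.138, -0.128, 0.001]
force: [-0.5, -0.2, -0.2]
opening: 0.004
finger_force: 0.0
time_s: 12.58
tool_pos: [0.4595, 0.061, 0.0513]
eef_rot: [-3.139, -0.129, 0.0]
force: [-0.3, 0.2, -0.4]
opening: 0.001
finger_force: 0.0
time_s: 12.82
tool_pos: [0.4595, 0.0622, 0.0514]
eef_rot: [3.136, 0.131, 0.0]
force: [-0.3, -12.0, -0.3]
opening: 0.003
finger_force: 5.8
```

```bash
python3 -m handwheel '[[0,-0.2,0,0,0],[0,0,0,0,0]]';python3 -m handwheel '[[0,1.5,0,0,0],[0,2,0,0,0],[0,0,-5,0,0.6],[0,0,-5,0,0.6],[-6,0,-5,0,0.6]]'; python3 -m handwheel '[[0,0,0,0,0.6],[0,0,0,0,0.6]]'
python3 - <<'E'
from h import *
print(state()['tool_pos'],state()['eef_rot']);snap('wrist','w6')
E
```

```text
time_s: 13.08
tool_pos: [0.4596, 0.0624, 0.0514]
eef_rot: [3.134, 0.133, 0.0]
force: [-0.3, -23.3, 0.5]
opening: -0.003
finger_force: 11.7
time_s: 13.7
tool_pos: [0.4182, 0.0263, 0.194]
eef_rot: [3.139, 0.128, 0.01]
force: [-0.6, 0.0, 0.9]
opening: 0.6
finger_force: 0.0
time_s: 13.95
tool_pos: [0.4146, 0.0268, 0.1914]
eef_rot: [-3.139, -0.128, -0.002]
force: [0.5, 0.4, -0.2]
opening: 0.602
finger_force: 0.0
[0.41455052 0.02680207 0.19139652] [-3.13871820e+00 -1.27964978e-01 -2.21618034e-03]
```

View pics/w6.png

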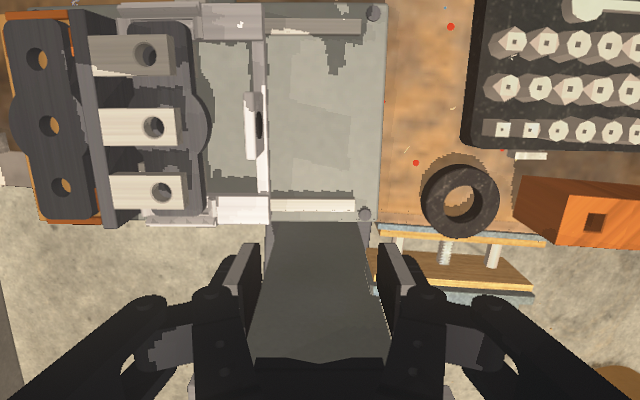

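Carriage home: the plate is under the ears, holes at (145,55), (154,127) and (161,191), and the tab has moved in. Now the pins.

```bash
python3 -m handwheel '[[-1.6,5.8,-1,0,0.6],[-1.6,5.8,-1,0,0.6],[-1.6,5.8,-1,0,0.6],[-1.6,5.8,-1,0,0.6],[-1.6,5.8,0,0,0.6]]';python3 -m handwheel '[[0,0,0,0,0.6],[0,0,0,0,0.6]]'
python3 - <<'E'
from h import *
print(state()['tool_pos'],state()['eef_rot']);snap('wrist','w7')
E
```

```text
time_s: 14.62
tool_pos: [0.3584, -0.2715, 0.2307]
eef_rot: [-3.139, -0.128, -0.001]
force: [0.6, -0.6, 0.7]
opening: 0.602
finger_force: 0.0
time_s: 14.88
tool_pos: [0.3579, -0.2685, 0.2299]
eef_rot: [-3.136, -0.126, 0.003]
force: [0.5, 0.2, 0.5]
opening: 0.602
finger_force: 0.0
[ 0.35793749 -0.26845922  0.22988717] [-3.13612959e+00 -1.26380123e-01  2.75356428e-03]
```

View pics/w7.png

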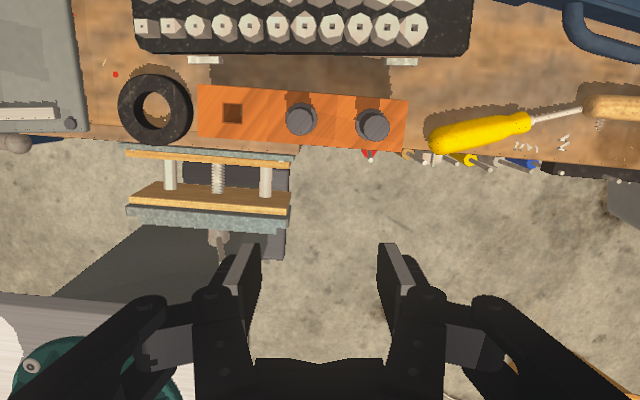

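Two dark pins at about (300,121) and (373,127) in the orange rack; empty hole at (232,113).

```bash
python3 - <<'E'
from h import *
m=camera_model('wrist');im=cv2.imread('pics/w7.png');hsv=cv2.cvtColor(im,cv2.COLOR_BGR2HSV)
k=((hsv[:,:,1]<90)).astype(np.uint8);k[:88]=0;k[150:]=0;k[:,:260]=0;k[:,405:]=0
k=cv2.morphologyEx(k,cv2.MORPH_OPEN,np.ones((5,5)))
n,l,s,c=cv2.connectedComponentsWithStats(k)
for i in range(1,n):
  if s[i,4]>150: print(s[i],c[i],plane(m,[c[i]],.082).round(4))
print(m['position'])
for p in [(0.405,-.25),(.405,-.307)]: print(proj(m,[[*p,.098],[*p,.07],[*p,.066]]).round(1))
E
```

```text
[286 103  31  32 794] [300.8324937  118.54534005] [[ 0.4082 -0.2506  0.082 ]]
[356 109  33  32 850] [371.89294118 124.86588235] [[ 0.4079 -0.3055  0.082 ]]
[ 0.43044929 -0.26309544  0.35494379]
[[298.6 124.6]
 [300.6 121.3]
 [300.8 120.9]]
[[376.6 131.2]
 [371.1 127.2]
 [370.4 126.7]]
```

```bash
python3 -m handwheel '[[4.7,4.1,0,0,0.48],[0,0,4.5,0,0.48],[0,0,5,0,0.48],[0,0,3,0,0.48],[0,0,1.3,0,0.48]]';python3 -m handwheel '[[0,0,0,0,0.48],[0,0,0,0,0.2],[0,0,0,0,0.1],[0,0,0,0,0.1],[0,0,0,0,0.1]]'
```

```text
time_s: 15.55
tool_pos: [0.4078, -0.3031, 0.0913]
eef_rot: [-3.135, -0.132, 0.004]
force: [-0.6, -0.4, 0.3]
opening: 0.477
finger_force: 0.0
time_s: 16.18
tool_pos: [0.4092, -0.3063, 0.0948]
eef_rot: [3.138, 0.128, 0.004]
force: [0.9, 2.4, 7.2]
opening: 0.211
finger_force: 58.6
```

```bash
python3 -m handwheel '[[0,0,-1.5,0,0.1],[0,0,-3.5,0,0.1],[0,0,-4,0,0.1],[0,0,-3,0,0.1],[0,0,0,0,0.1]]'
python3 - <<'E'
from h import *
s=state();print(s['tool_pos'],s['eef_rot']);t=np.array(s['tool_pos'])
M=R.from_rotvec(s['eef_rot']).as_matrix()
m,im=snap('wrist','w8')
for name,h in [('far',(.502,.149)),('near',(.407,.141))]:
    d=M.T@(np.array([*h,0])-t);print(name,(d*100).round(2))
d=M.T@(np.array([.47,.12,0])-t);print(d)
E
```

```text
time_s: 16.8
tool_pos: [0.4096, -0.3073, 0.2167]
eef_rot: [3.134, 0.128, 0.007]
force: [-0.1, -0.5, -1.5]
opening: 0.205
finger_force: 58.7
[ 0.40964062 -0.30732419  0.21666525] [3.13408183 0.1281602  0.00688003]
far [ 12.84 -44.84  21.49]
near [  3.31 -44.81  21.45]
[ 0.09414535 -0.42206095  0.21492849]
```

```bash
python3 -m handwheel '[[1.43,-5,0,0,0.1],[1.43,-5,0,0,0.1],[1.43,-5,0,0,0.1],[1.43,-5,0,0,0.1],[1.43,-5,0,0,0.1]]'; python3 -m handwheel '[[1.43,-5,0,0,0.1],[1.43,-5,0,0,0.1],[1.43,-5,0,0,0.1],[1.43,-4.8,0,0,0.1],[0,0,3,0,0.1]]';python3 -m handwheel '[[0,0,1.8,0,0.1],[0,0,0,0,0.1],[0,0,0,0,0.1]]'
python3 - <<'E'
from h import *
s=state();print(s['tool_pos'],s['eef_rot'])
m,im=snap('wrist','w9')
np.save('m9.npy',m,allow_pickle=True)
H=[[.502,.149,.07],[.4544,.145,.07],[.4068,.141,.07]]
print(proj(m,H).round(1))
t=s['tool_pos'];print(proj(m,[[t[0],t[1],t[2]-.085],[t[0],t[1],t[2]-.023],[t[0],t[1],t[2]-.027]]).round(1))
E
```

```text
time_s: 17.48
tool_pos: [0.4582, -0.0491, 0.2122]
eef_rot: [-3.138, -0.128, 0.003]
force: [0.5, 0.1, -0.7]
opening: 0.21
finger_force: 58.8
time_s: 18.1
tool_pos: [0.5018, 0.1547, 0.1837]
eef_rot: [-3.137, -0.135, -0.007]
force: [-0.2, -1.2, -1.8]
opening: 0.21
finger_force: 59.0
time_s: 18.48
tool_pos: [0.4999, 0.151, 0.1653]
eef_rot: [-3.139, -0.128, 0.001]
force: [-0.2, 0.1, -0.8]
opening: 0.21
finger_force: 59.0
[0.49988656 0.1510139  0.16529287] [-3.13897090e+00 -1.27965470e-01  9.46910822e-04]
[[320.3 201.1]
 [320.4 266. ]
 [320.5 323.4]]
[[316.9 209. ]
 [316.4 252.5]
 [316.5 248.7]]
```

View pics/w9.png

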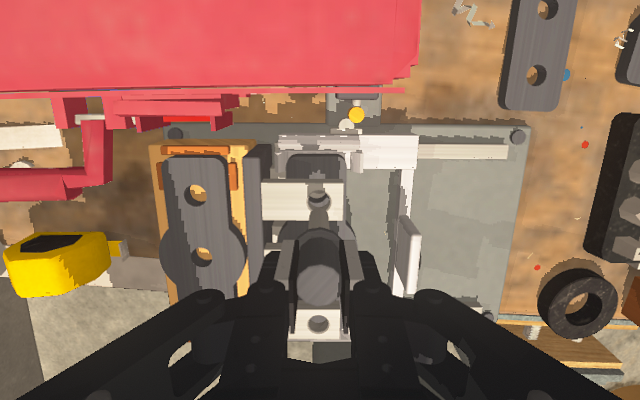

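The far hole shows at (319,199) and the near one at (318,322). The held pin's flange and grip are at about (320,230–300), centred between the pads.

```bash
python3 - <<'E'
from h import *
im=cv2.imread('pics/w9.png');g=cv2.cvtColor(im,cv2.COLOR_BGR2GRAY)
print(g[180:340,318:323].mean(1).astype(int).tolist())
for r in (199,322,235,245,252,285): print(r,g[r,285:356].tolist())
m=camera_model('wrist');t=state()['tool_pos']
for dx in (-.004,0,.004):print(dx,proj(m,[[t[0]+dx,t[1],t[2]+z] for z in (.005,-.023+.0,-.027,-.085)]).round(1).tolist(), proj(m,[[t[0]+dx+.013,t[1],t[2]-.023],[t[0]+dx-.013,t[1],t[2]-.023]]).round(1).tolist(),proj(m,[[t[0]+dx+.01,t[1],t[2]+.005],[t[0]+dx-.01,t[1],t[2]+.005]]).round(1).tolist())
print(plane(m,[[319,199],[318,322]],.07))
E
```

```text
[102, 100, 106, 124, 137, 138, 139, 140, 140, 136, 114, 102, 100, 112, 133, 134, 126, 101, 62, 60, 60, 72, 105, 130, 129, 129, 121, 97, 98, 100, 100, 100, 100, 100, 100, 100, 100, 100, 100, 101, 101, 101, 101, 101, 101, 101, 99, 78, 59, 66, 77, 79, 77, 77, 78, 79, 76, 64, 58, 58, 58, 58, 58, 58, 57, 57, 57, 57, 57, 57, 57, 57, 57, 56, 57, 57, 56, 56, 56, 57, 57, 58, 58, 59, 77, 105, 113, 117, 120, 121, 122, 122, 122, 122, 122, 122, 122, 122, 122, 122, 122, 122, 122, 123, 124, 124, 123, 123, 122, 121, 120, 119, 120, 120, 120, 121, 121, 121, 121, 120, 120, 120, 120, 120, 119, 113, 101, 100, 93, 160, 236, 239, 240, 239, 241, 177, 124, 122, 124, 124, 124, 125, 109, 89, 89, 91, 94, 94, 95, 92, 95, 117, 154, 182, 233, 232, 228, 229, 223, 197]
199 [221, 221, 222, 222, 222, 222, 222, 223, 223, 224, 223, 224, 223, 223, 223, 224, 223, 224, 224, 225, 227, 205, 188, 117, 68, 64, 67, 65, 64, 64, 61, 59, 61, 61, 61, 60, 60, 59, 63, 92, 124, 131, 130, 127, 130, 159, 208, 227, 229, 228, 228, 228, 228, 228, 229, 229, 230, 235, 158, 122, 126, 106, 99, 96, 150, 160, 159, 159, 159, 160, 161]
322 [40, 41
[... 1354 characters left out ...]
21, 121, 121, 122, 122, 122, 121, 122, 122, 123, 124, 126, 125, 123, 122, 120, 120, 119, 121, 122, 124, 124, 123, 124, 123, 123, 124, 124, 127, 80, 69, 73, 57, 37, 36, 36, 46, 48, 48, 44, 62, 142, 146, 147, 125, 49, 36]
-0.004 [[315.3, 293.4], [315.8, 260.3], [315.9, 256.4], [316.5, 215.1]] [[318.0, 234.7], [313.7, 284.6]] [[317.3, 270.8], [313.3, 315.0]]
0 [[316.1, 284.5], [316.5, 252.6], [316.5, 248.8], [317.0, 209.2]] [[318.7, 226.6], [314.3, 277.2]] [[318.1, 261.4], [314.1, 306.5]]
0.004 [[316.9, 275.4], [317.2, 244.7], [317.2, 241.1], [317.5, 203.2]] [[319.4, 218.4], [315.0, 269.8]] [[319.0, 251.9], [314.9, 297.8]]
[[0.50378825 0.15000913 0.07      ]
 [0.40815163 0.14296807 0.07      ]]
```

```bash
python3 -m handwheel '[[0.35,0,0,0,0.1],[0,0,0.8,0,0.1],[0,0,0.8,0,0.1],[0,0,0.4,0,0.1],[0,0,0,0,0.1]]';python3 -m handwheel '[[0,0,0.8,0,0.1],[0,0,0.8,0,0.1],[0,0,0,0,0.1]]'
```

```text
time_s: 19.15
tool_pos: [0.503, 0.1514, 0.1448]
eef_rot: [3.139, 0.129, -0.002]
force: [0.3, 0.1, -1.6]
opening: 0.21
finger_force: 59.0
time_s: 19.52
tool_pos: [0.5027, 0.1514, 0.1285]
eef_rot: [3.139, 0.128, -0.003]
force: [-0.4, 0.2, -1.0]
opening: 0.206
finger_force: 59.0
```

```bash
python3 -m handwheel '[[0,0,0.6,0,0.1],[0,0,0.6,0,0.1],[0,0,0,0,0.1]]';python3 -m handwheel '[[0,0,0.6,0,0.1],[0,0,0.5,0,0.1],[0,0,0.4,0,0.1],[0,0,0,0,0.1]]'
```

```text
time_s: 19.9
tool_pos: [0.503, 0.1514, 0.1168]
eef_rot: [3.139, 0.129, -0.002]
force: [-0.1, 0.4, -0.5]
opening: 0.21
finger_force: 59.0
time_s: 20.4
tool_pos: [0.5032, 0.1515, 0.1019]
eef_rot: [-3.139, -0.128, 0.001]
force: [0.1, 0.1, -1.3]
opening: 0.206
finger_force: 59.0
```

```bash
python3 -m handwheel '[[0,0,0.3,0,0.1],[0,0,0,0,0.1]]';python3 -m handwheel '[[0,0,0.2,0,0.1],[0,0,0,0,0.1]]'
```

```text
time_s: 20.65
tool_pos: [0.5034, 0.1515, 0.0992]
eef_rot: [-3.139, -0.128, 0.0]
force: [0.4, 0.2, -0.7]
opening: 0.211
finger_force: 59.0
time_s: 20.9
tool_pos: [0.5036, 0.1516, 0.0987]
eef_rot: [-3.139, -0.129, -0.001]
force: [-3.2, -0.3, 12.8]
opening: 0.207
finger_force: 60.5
```

```bash
python3 -m handwheel '[[0,0,-0.1,0,0.48],[0,0,0,0,0.48],[0,0,0,0,0.48],[0,0,-2,0,0.48],[0,0,-5,0,0.48]]';python3 -m handwheel '[[-1.6,4.9,-3,0,0.48],[-1.6,4.9,0,0,0.48],[-1.6,4.9,0,0,0.48],[-1.6,4.9,0,0,0.48],[-1.6,4.9,0,0,0.48]]';python3 -m handwheel '[[-1.6,4.9,0,0,0.48],[-1.6,4.9,0,0,0.48],[-1.6,4.9,0,0,0.48],[0,0,0,0,0.48],[0,0,0,0,0.48]]'
```

```text
time_s: 21.52
tool_pos: [0.5014, 0.1511, 0.1668]
eef_rot: [3.138, 0.128, -0.009]
force: [0.9, -0.5, 0.3]
opening: 0.481
finger_force: 0.0
time_s: 22.15
tool_pos: [0.4432, -0.1007, 0.1983]
eef_rot: [3.139, 0.129, 0.0]
force: [0.9, -0.3, 0.5]
opening: 0.477
finger_force: 0.0
time_s: 22.78
tool_pos: [0.4076, -0.2492, 0.198]
eef_rot: [-3.138, -0.127, 0.001]
force: [-0.2, -0.8, -0.0]
opening: 0.481
finger_force: 0.0
```

```bash
python3 -m handwheel '[[0.1,0.15,4,0,0.48],[0,0,4,0,0.48],[0,0,2,0,0.48],[0,0,0.6,0,0.48],[0,0,0,0,0.48]]';python3 -m handwheel '[[0,0,0,0,0.2],[0,0,0,0,0.1],[0,0,0,0,0.1],[0,0,0,0,0.1]]';python3 -m handwheel '[[0,0,-1.5,0,0.1],[0,0,-3.5,0,0.1],[0,0,-4,0,0.1],[0,0,-3,0,0.1],[0,0,0,0,0.1]]'
python3 - <<'E'
from h import *
s=state();t=np.array(s['tool_pos']);M=R.from_rotvec(s['eef_rot']).as_matrix();print(t)
print((M.T@(np.array([.4078,.1440,0])-t)*100).round(2))
E
```

```text
time_s: 23.4
tool_pos: [0.4093, -0.2502, 0.0924]
eef_rot: [-3.138, -0.13, 0.0]
force: [-0.5, 0.5, -0.5]
opening: 0.48
finger_force: 0.0
time_s: 23.9
tool_pos: [0.4097, -0.2511, 0.0935]
eef_rot: [3.138, 0.128, 0.003]
force: [0.8, 2.0, 6.2]
opening: 0.206
finger_force: 58.5
time_s: 24.52
tool_pos: [0.4105, -0.2524, 0.215]
eef_rot: [3.135, 0.128, 0.007]
force: [0.4, 0.7, -1.0]
opening: 0.206
finger_force: 58.6
[ 0.41053871 -0.25238937  0.21504745]
[  2.86 -39.62  21.34]
```

```bash
python3 -m handwheel '[[0.35,-4.95,0,0,0.1],[0.35,-4.95,0,0,0.1],[0.35,-4.95,0,0,0.1],[0.35,-4.95,0,0,0.1],[0.35,-4.95,0,0,0.1]]';python3 -m handwheel '[[0.35,-4.95,0,0,0.1],[0.35,-4.95,0,0,0.1],[0.35,-4.95,0,0,0.1],[0,0,3,0,0.1],[0,0,1.5,0,0.1]]';python3 -m handwheel '[[0,0,0,0,0.1],[0,0,0,0,0.1]]'
python3 - <<'E'
from h import *
s=state();t=np.array(s['tool_pos']);M=R.from_rotvec(s['eef_rot']).as_matrix();print(t)
print((M.T@(np.array([.4079,.1438,0])-t)*100).round(2))
m,im=snap('wrist','w10');g=cv2.cvtColor(cv2.imread('pics/w10.png'),cv2.COLOR_BGR2GRAY)
print(g[215:315,318:323].mean(1).astype(int).tolist());print(g[285,285:356].tolist())
print(proj(m,[[t[0],t[1],t[2]+.005],[t[0]+.013,t[1],t[2]-.023],[t[0]+.01,t[1],t[2]+.005],[t[0]-.01,t[1],t[2]+.005]]))
E
```

```text
time_s: 25.15
tool_pos: [0.4053, -0.0014, 0.2115]
eef_rot: [-3.139, -0.128, 0.002]
force: [0.8, -0.5, -1.7]
opening: 0.209
finger_force: 58.8
time_s: 25.78
tool_pos: [0.4029, 0.1465, 0.1654]
eef_rot: [3.138, 0.132, -0.004]
force: [-0.9, -0.1, -0.9]
opening: 0.209
finger_force: 59.0
time_s: 26.02
tool_pos: [0.4046, 0.1457, 0.1673]
eef_rot: [-3.139, -0.128, 0.0]
force: [-0.2, 0.7, -0.9]
opening: 0.212
finger_force: 59.0
[0.40459847 0.14571748 0.16734856]
[ 0.32  0.22 16.73]
[99, 100, 99, 100, 99, 100, 100, 100, 100, 100, 101, 101, 101, 97, 75, 59, 67, 78, 79, 77, 77, 78, 79, 75, 63, 59, 59, 58, 57, 58, 58, 57, 58, 58, 57, 58, 58, 57, 57, 57, 57, 57, 57, 57, 57, 56, 56, 57, 57, 57, 57, 61, 84, 109, 113, 118, 120, 120, 120, 121, 121, 121, 121, 120, 120, 120, 120, 120, 120, 120, 120, 122, 122, 122, 121, 120, 119, 118, 117, 117, 117, 118, 118, 118, 119, 118, 118, 118, 118, 117, 117, 117, 117, 106, 79, 73, 74, 74, 74, 74]
[237, 242, 247, 170, 61, 71, 72, 67, 45, 35, 33, 75, 105, 114, 114, 113, 112, 113, 112, 113, 114, 116, 116, 119, 119, 120, 120, 119, 120, 120, 120, 120, 119, 119, 120, 121, 121, 122, 123, 124, 121, 119, 118, 118, 118, 118, 120, 121, 122, 121, 124, 105, 72, 68, 69, 69, 63, 36, 31, 32, 41, 46, 46, 43, 38, 140, 144, 144, 134, 60, 34]
[[316.09259431 284.46533335]
 [318.73797366 226.59052031]
 [318.16062346 261.42260034]
 [314.11666892 306.45849229]]
```

```bash
python3 -m handwheel '[[0.38,0.2,0,0,0.1],[0,0,0.8,0,0.1],[0,0,0.8,0,0.1],[0,0,0.6,0,0.1],[0,0,0,0,0.1]]';python3 -m handwheel '[[0,0,0.8,0,0.1],[0,0,0.8,0,0.1],[0,0,0,0,0.1]]'
```

```text
time_s: 26.7
tool_pos: [0.4079, 0.1441, 0.1447]
eef_rot: [3.139, 0.129, -0.003]
force: [1.1, -0.9, -0.9]
opening: 0.21
finger_force: 59.0
time_s: 27.08
tool_pos: [0.4079, 0.1441, 0.1286]
eef_rot: [3.139, 0.128, -0.003]
force: [-0.1, 1.0, -1.4]
opening: 0.213
finger_force: 59.0
```

```bash
python3 -m handwheel '[[0,0,0.6,0,0.1],[0,0,0.6,0,0.1],[0,0,0,0,0.1]]';python3 -m handwheel '[[0,0,0.6,0,0.1],[0,0,0.5,0,0.1],[0,0,0.4,0,0.1],[0,0,0,0,0.1]]';python3 -m handwheel '[[0,0,0.3,0,0.1],[0,0,0,0,0.1]]'
```

```text
time_s: 27.45
tool_pos: [0.4081, 0.1441, 0.1169]
eef_rot: [3.139, 0.128, -0.002]
force: [0.1, 0.0, -0.0]
opening: 0.212
finger_force: 59.0
time_s: 27.95
tool_pos: [0.4083, 0.1442, 0.102]
eef_rot: [3.139, 0.128, -0.001]
force: [0.1, -0.0, -0.6]
opening: 0.209
finger_force: 59.0
time_s: 28.2
tool_pos: [0.4085, 0.1442, 0.0992]
eef_rot: [-3.139, -0.128, 0.0]
force: [-0.8, 0.1, -2.1]
opening: 0.21
finger_force: 59.0
```

```bash
python3 -m handwheel '[[0,0,0.2,0,0.1],[0,0,0,0,0.1]]';python3 -m handwheel '[[0,0,0.15,0,0.1],[0,0,0,0,0.1]]'
```

```text
time_s: 28.45
tool_pos: [0.4087, 0.1443, 0.0975]
eef_rot: [-3.139, -0.128, -0.001]
force: [-0.5, 0.5, 1.4]
opening: 0.211
finger_force: 59.3
time_s: 28.7
tool_pos: [0.4088, 0.1443, 0.0973]
eef_rot: [-3.139, -0.129, -0.001]
force: [-4.7, -1.5, 24.2]
opening: 0.208
finger_force: 61.7
```

```bash
python3 -m handwheel '[[0,0,-0.15,0,0.48],[0,0,0,0,0.48],[0,0,0,0,0.48],[0,0,-2,0,0.48],[0,0,-5,0,0.48]]';python3 -m handwheel '[[0,6,-4,0,0.48],[0,4,0,0,0.48],[0,0,0,0,0.48],[0,0,0,0,0.48],[0,0,0,0,0.48]]'
python3 - <<'E'
from h import *
s=state();m,im=snap('wrist','w11');g=cv2.cvtColor(cv2.imread('pics/w11.png'),cv2.COLOR_BGR2GRAY);print(s['tool_pos'],s['force'])
for h in [(.5036,.1515),(.4083,.1443)]:
    p=proj(m,[[*h,.102],[h[0]+.01,h[1],.102],[h[0],h[1]+.01,.102],[*h,.074],[h[0]+.013,h[1],.074]]).round(0).astype(int);print(p.tolist())
    r=p[0];print(g[r[1],max(r[0]-26,0):r[0]+26].tolist());print(g[max(r[1]-40,0):r[1]+26,r[0]].tolist())
mt=proj(m,[[.456,.1478,.07]]);print(mt)
t=proj(m,plane(m,[[0,0]],.068));
a=proj(m,[[0.456+.008*x-0.074*-.08,0.1478-.074,.068] for x in (0,)]);print(a,g[int(a[0,1]),int(a[0,0])-20:int(a[0,0])+20].tolist())
E
```

```text
time_s: 29.32
tool_pos: [0.4066, 0.1438, 0.1662]
eef_rot: [3.138, 0.128, -0.009]
force: [0.7, -0.2, 0.4]
opening: 0.483
finger_force: 0.0
time_s: 29.95
tool_pos: [0.4156, 0.0534, 0.2015]
eef_rot: [-3.138, -0.13, 0.002]
force: [0.0, -1.3, -0.0]
opening: 0.481
finger_force: 0.0
[0.41555074 0.05336578 0.20149107] [ 0.00162851 -1.25255105 -0.01120255]
[[167, 51], [167, 34], [151, 50], [184, 55], [184, 35]]
[136, 137, 136, 137, 136, 137, 136, 137, 137, 137, 137, 137, 138, 140, 129, 87, 74, 75, 74, 73, 72, 72, 75, 76, 76, 76, 75, 75, 75, 74, 75, 77, 77, 76, 74, 72, 74, 75, 76, 76, 76, 77, 78, 73, 60, 54, 54, 54, 53, 55, 55, 56]
[158, 159, 153, 119, 123, 123, 120, 119, 118, 116, 115, 117, 120, 136, 140, 140, 138, 138, 139, 139, 142, 142, 142, 144, 145, 147, 148, 136, 88, 72, 73, 73, 74, 75, 75, 76, 77, 77, 75, 75, 75, 76, 76, 76, 74, 75, 74, 75, 76, 75, 75, 74, 73, 72, 72, 72, 73, 73, 71, 73, 113, 146, 143, 142, 139, 138]
[[183, 201], [182, 187], [168, 200], [196, 190], [196, 173]]
[220, 220, 220, 220, 220, 220, 220, 220, 220, 220, 220, 220, 219, 221, 222, 169, 110, 114, 116, 114, 115, 115, 118, 120, 119, 120, 119, 119, 118, 120, 120, 121, 119, 118, 117, 118, 121, 123, 122, 124, 124, 105, 69, 66, 68, 67, 71, 70, 69, 69, 70, 77]
[69, 70, 69, 70, 69, 69, 69, 69, 69, 69, 73, 96, 102, 100, 105, 161, 164, 224, 223, 221, 220, 214, 153, 155, 157, 155, 138, 70, 54, 62, 91, 113, 116, 115, 117, 119, 120, 120, 118, 119, 119, 120, 118, 119, 119, 119, 121, 121, 119, 117, 116, 116, 118, 119, 118, 132, 157, 161, 164, 168, 164, 198, 233, 221, 190, 188]
[[192.53728885 125.44565094]]
[[294.55193954 125.04099967]] [165, 165, 165, 166, 167, 167, 167, 166, 153, 202, 231, 242, 244, 243, 243, 243, 245, 239, 231, 158, 73, 57, 48, 76, 230, 166, 155, 170, 168, 169, 167, 167, 167, 168, 168, 169, 169, 169, 169, 168]
```

```bash
python3 -c "from plant import *; print(sign_off())"
```

```text
the job is handed in; nothing more can be done
None
```

The lobed plate, matching the sample, is in the carriage and pushed home to its end stop. Both pins in the rack are seated in the far and near clevises and released, and the job is handed in. I read the detent as clicked because the push force dropped to zero, then rose sharply at the end of travel; I did not touch the sample, bottle or tape measure.

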